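# Set out the carved name plates by size

## Task

Set out the four carved name plates on the display board in order of length: the longest on the cork pad next to the red block, then each shorter one on the next pad, ending with the shortest at the far end. Each plate lies flat, carved face up, centred on its own pad with its length along the pad's length, and is let go.

Things in the scene. Friction and masses are not known exactly. Their poses are not given: they have to be found in the camera images.
- plate_120: the longest of four loose carved name plates of pale wood, 120 mm long (its x), 42 mm wide (its y), 24 mm thick, about 67 g; its upper face (+z) has a thin dark frame and a leaf sprig. Origin: centre of its underside. Starts flat on the table, carved face up
- plate_100: the second longest of four loose carved name plates of pale wood, 100 mm long (its x), 42 mm wide (its y), 24 mm thick, about 56 g; its upper face (+z) has a thin dark frame and a leaf sprig. Origin: centre of its underside. Starts flat on the table, carved face up
- plate_80: the second shortest of four loose carved name plates of pale wood, 80 mm long (its x), 42 mm wide (its y), 24 mm thick, about 45 g; its upper face (+z) has a thin dark frame and a leaf sprig. Origin: centre of its underside. Starts flat on the table, carved face up
- plate_60: the shortest of four loose carved name plates of pale wood, 60 mm long (its x), 42 mm wide (its y), 24 mm thick, about 34 g; its upper face (+z) has a thin dark frame and a leaf sprig. Origin: centre of its underside. Starts flat on the table, carved face up
- pad_1: fixed cork pad at the +y (robot's left) end of the row: one of four equal pads, 130 mm long (its x, across the board), 52 mm wide (its y), 3 mm thick, 85 mm apart centre to centre along the dark display board (150 x 470 mm, 12 mm thick, whose long side runs roughly along world y). Origin: centre of the pad's underside, on the board's top 12 mm above the table; a plate rests 3 mm above it
- pad_2: fixed cork pad second from the +y end: one of four equal pads, 130 mm long (its x, across the board), 52 mm wide (its y), 3 mm thick, 85 mm apart centre to centre along the dark display board (150 x 470 mm, 12 mm thick, whose long side runs roughly along world y). Origin: centre of the pad's underside, on the board's top 12 mm above the table; a plate rests 3 mm above it
- pad_3: fixed cork pad third from the +y end: one of four equal pads, 130 mm long (its x, across the board), 52 mm wide (its y), 3 mm thick, 85 mm apart centre to centre along the dark display board (150 x 470 mm, 12 mm thick, whose long side runs roughly along world y). Origin: centre of the pad's underside, on the board's top 12 mm above the table; a plate rests 3 mm above it
- pad_4: fixed cork pad at the -y (robot's right) end of the row: one of four equal pads, 130 mm long (its x, across the board), 52 mm wide (its y), 3 mm thick, 85 mm apart centre to centre along the dark display board (150 x 470 mm, 12 mm thick, whose long side runs roughly along world y). Origin: centre of the pad's underside, on the board's top 12 mm above the table; a plate rests 3 mm above it
- red_block: fixed red block, 110 mm (x, across the board) x 30 mm (y) x 22 mm high, on the display board at one end of the row of pads, its centre 80 mm beyond the centre of the end pad; it may be at either end, and an equal white block stands at the other end. Origin: centre of its underside, 12 mm above the table
Not all that is in view belongs to the job. What is shaped like the plate_100 but blue, pink or purple is not meant.

How it is judged:
By the outcome, as a careful person would: the job done as asked, in the order asked, and still so for the second after the job is handed in, with the robot touching nothing.
It also fails if it takes over 99 s, if anything falls off the work surface, if the arm or the gripper's body presses on something with over 40 N, if the wrist force passes 120 N, or if a joint passes its speed limit or range.

## Robot

A 6-joint arm with a two-finger parallel gripper is mounted at the origin on the work surface. World frame = base frame: x ahead of the robot, y to its left, z up, the work surface at z = 0. Lengths are in m, angles in rad, forces in N, time in s.
With the tool pointing down it reaches from about 0.3 to 0.775 m from the base axis. Payload 14.6 kg.
Tool frame: the origin (TCP) lies at the very end of the fingers, on their centre line; the grasp point (between the pads) lies 19 mm behind it; z points along the fingers, y is the line along which they close (so a half turn about z gives the same grasp; the last joint's range is limited). The gripper opens to 94 mm and grips with 3 to 60 N. Pads are 16 mm wide; open, the fingers measure 119 mm over their backs; the gripper's body (75 mm by 177 mm) begins 78 mm behind the grasp point.
Start: joints at [-1.348, 0.3, 1.521, -0, 1.321, -0.067], TCP at [0.157, -0.527, 0.205] pointing down, gripper open.
Joint ranges: [-3.03, 3.03], [-0.79, 2.21], [0.23, 2.52], [-1.04, 4.18], [0, 3.07], [-2.55, 2.55]. Speed limits (rad/s): [2.22, 2.22, 2.57, 3.14, 3.14, 3.14].

## Interface

Orientations are given as [roll, pitch, yaw] about the fixed x, y, z axes, in that order (R = Rz(yaw) Ry(pitch) Rx(roll)).
In Python, from station import ctrl, cams gives the robot as it stands. The module is installed in compiled form; this text tells all that it offers.
- The arm moves only by the tool arm_command, never from a script. Its argument "plan" is a list that holds one entry, the list of rows, each a list of 7 numbers: the shift along the tool's x, y, z in a scale on which 1.0 is 400 mm, then the turn, a rotation vector about the tool's x, y, z in parts of the range, where 1.0 means 180 degrees, then the closure, from -1 (fully open) to 1 (shut). A call has 1 to 12 rows; each row is the pose to reach, as a shift and turn from the pose commanded when the call began, along the tool's axes at that moment; what a row does not reach only later rows make up. A row lasts 1/10 s, in which the tool goes at most 50 mm and 8.59 degrees, less where a joint would pass 70% of its speed; a pose out of reach is approached as far as the arm can. A shift or turn number past 1, either way, is cut back to 1. A call with a gripper value outside its range is refused whole. The fingers move at their own pace and stop on an object; "squeeze" is the grip in N (left out, the last holds). Time passes only in rows, so rows that repeat a pose let the fingers close. It gives the time, the measured TCP pose, the force, the opening and the grip force at its end, in the units of the state.
- ctrl.get_obs(): the state, without advancing time (a new reading comes with each control period).
- cams.camera(name): name is "scene" or "top"; returns (picture, depth): 400x640x3 uint8, blue, green, red; 400x640 float32, m along the optical axis (not along the pixel's ray), 0 where there is no reading.
- cams.camera_info(name): a dict with "fx", "fy", "cx", "cy" (pixels), "dist_coeffs" ([k1, k2, p1, p2, k3] as OpenCV has them; the pictures are not rectified), "world_to_cam" (4x4, takes a point from world to camera coordinates). Camera axes: x right, y down, z forward; pixel columns grow to the right and rows downward; lengths in m; the calibration is good to about 2 mm. A picture is of the moment at which its call begins. camera_info takes no time and is no camera call.
- ctrl.hand_in(): hands the job in; it is judged then, once.
The state is a dict: "time_s": time; "qpos": joint angles; "joint_vel": joint speeds; "tau": joint torques, N m; "ee_pos": TCP position; "eef_rot": TCP orientation; "force": force on the tool from outside, world axes, zero at the start; "moment": the same for the moment, N m; "grip_width": finger opening in m; "grip_force": force on a finger pad.
Only numpy, scipy, OpenCV 4.12 (cv2) and the standard library are available. Lean on these libraries where they do the work, as an engineer would, in place of code of your own. Each camera call takes 0.05 s, during which the arm holds its last target. There are 200 camera calls.

## Working session

There is one attempt and no reset: what is moved stays moved. The work goes in short steps, Python scripts to look and compute and a tool call to move; the robot and the scene stay as the last step left them, time stands still between calls to the robot, and variables do not carry over. Pictures are saved under pics/ and viewed, at most 14 in all, crops included, and the job is handed in when it is done.

Besides the shell and the picture viewer there is one more tool, called after "Call:" as a command line: name --argument value ..., lists and objects as JSON in quotes. arm_command: Moves the arm, as the interface text tells. Its arguments: {"type":"object","properties":{"plan":{"type":"array"},"squeeze":{"type":"number"}},"required":["plan"]}

```bash
mkdir -p pics; python3 - <<'E'
from station import ctrl,cams
import cv2,numpy as np
for n in("scene","top"):
    p,d=cams.camera(n);cv2.imwrite(f"pics/{n}0.png",p);np.savez(f"{n}0.npz",p=p,d=d)
    i=cams.camera_info(n);print(n,{k:np.round(v,4).tolist() for k,v in i.items()})
o=ctrl.get_obs();print(o)
E
```

```text
scene {'fx': 520.3902, 'fy': 520.3902, 'cx': 328.8098, 'cy': 201.1302, 'dist_coeffs': [-0.0527, 0.0, 0.0, 0.0, 0.0], 'world_to_cam': [[0.4844, 0.8748, -0.0074, -0.1819], [0.6987, -0.3919, -0.5985, -0.3485], [-0.5265, 0.2847, -0.8011, 1.6939], [0.0, 0.0, 0.0, 1.0]]}
top {'fx': 453.7898, 'fy': 453.7898, 'cx': 319.4819, 'cy': 201.816, 'dist_coeffs': [0.0329, 0.0, 0.0, 0.0, 0.0], 'world_to_cam': [[-0.0034, -1.0, -0.0039, -0.0526], [-0.9959, 0.0037, -0.0901, 0.4751], [0.0902, 0.0036, -0.9959, 1.1347], [0.0, 0.0, 0.0, 1.0]]}
{'time_s': 0.1, 'qpos': array([-1.34760207e+00,  3.00399272e-01,  1.52147173e+00, -3.22770157e-05,
        1.32069541e+00, -6.66096240e-02]), 'joint_vel': array([ 2.65723349e-04, -1.94831409e-03, -3.06229271e-03, -1.58310127e-03,
        8.88525394e-04,  8.26634522e-05]), 'tau': array([ 7.21216711e-04, -5.32640469e+01, -3.53282046e+01,  7.09713064e-02,
        2.35217315e-02, -7.14627504e-05]), 'ee_pos': array([ 0.15710658, -0.52685927,  0.20497199]), 'eef_rot': array([-3.14061897e+00, -3.36182083e-05,  2.89811871e-01]), 'force': array([ 0.07553576, -0.8276282 ,  0.85912145]), 'moment': array([ 0.00978175, -0.04059551, -0.06416042]), 'grip_force': 0.0, 'grip_width': 0.09403060424204417}
```

View pics/scene0.png

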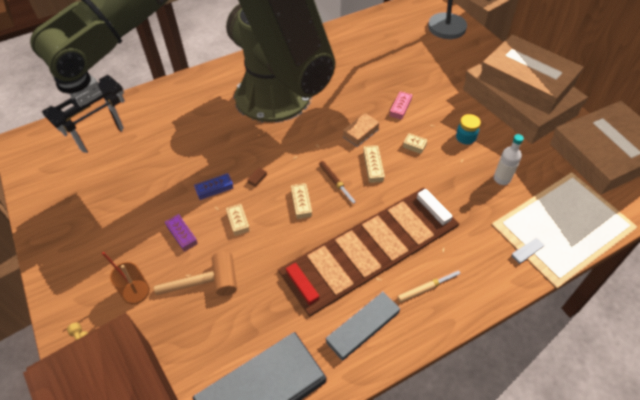

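View pics/top0.png

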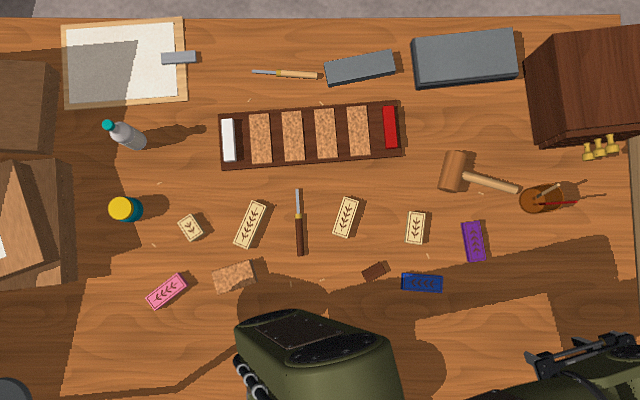

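The top view has the red block at (390,127), the -y end, and the white block at (229,140). From left to right the plates are 60 at (191,227), 120 at (249,224), 100 at (346,217) and 80 at (416,228). The scene view agrees, so pad_4 takes the longest.

```bash
cat > h.py <<'E'
import cv2,numpy as np
from station import ctrl,cams
def und(n,uv):
    i=cams.camera_info(n);K=np.array([[i['fx'],0,i['cx']],[0,i['fy'],i['cy']],[0,0,1.]])
    T=np.array(i['world_to_cam'])
    x=cv2.undistortPoints(np.float64(uv).reshape(-1,1,2),K,np.array(i['dist_coeffs'])).reshape(-1,2)
    return x,T
def plane(n,uv,z):
    x,T=und(n,uv);R,t=T[:3,:3],T[:3,3];c=-R.T@t
    d=np.c_[x,np.ones(len(x))]@R
    return c+d*((z-c[2])/d[:,2])[:,None]
def tri(ua,ub):
    a,A=und('top',ua);b,B=und('scene',ub)
    X=cv2.triangulatePoints(A[:3],B[:3],a.T,b.T);return (X[:3]/X[3]).T
def xyz(n,d):
    v,u=np.mgrid[:400,:640];x,T=und(n,np.c_[u.ravel(),v.ravel()])
    P=np.c_[x,np.ones(len(x))]*d.reshape(-1,1);return ((P-T[:3,3])@T[:3,:3]).reshape(400,640,3)
def blobs(n,p,lo,hi,amin=80,amax=4000,k=3):
    m=cv2.inRange(cv2.cvtColor(p,cv2.COLOR_BGR2HSV),np.array(lo),np.array(hi))
    m=cv2.morphologyEx(m,cv2.MORPH_CLOSE,np.ones((k,k),np.uint8))
    cs,_=cv2.findContours(m,cv2.RETR_EXTERNAL,cv2.CHAIN_APPROX_NONE)
    return [c for c in cs if amin<cv2.contourArea(c)<amax]
def rect(n,c,z):
    P=plane(n,c.reshape(-1,2),z)[:,:2]
    (x,y),(w,h),a=cv2.minAreaRect(np.float32(P*1000))
    if w<h:w,h,a=h,w,a+90
    return x,y,w,h,(a+90)%180-90
E
python3 - <<'E'
from h import *
for n in("top","scene"):
    f=np.load(n+"0.npz");p,d=f['p'],f['d'];hsv=cv2.cvtColor(p,cv2.COLOR_BGR2HSV);W=xyz(n,d)
    pts={'top':[(191,216),(240,238),(339,230),(410,238),(260,135),(292,135),(325,130),(358,130),(390,127),(229,140),(300,270)],'scene':[(415,143),(373,165),(301,200),(237,220),(330,270),(357,252),(384,236),(411,220),(302,283),(434,206)]}[n]
    for u,v in pts: print(n,u,v,hsv[v,u],np.round(W[v,u]*1000))
    for c in blobs(n,p,(15,40,150),(32,150,255)):
        m,_=cv2.minEnclosingCircle(c);print('pale',np.round(m),cv2.contourArea(c),np.round(rect(n,c,.024),1))
E
```

```text
top 191 216 [ 18 104 215] [440. 272.  21.]
top 240 238 [ 21  93 234] [384. 146.  26.]
top 339 230 [ 21  92 235] [ 403. -103.   23.]
top 410 238 [ 21  94 235] [ 382. -282.   25.]
top 260 135 [ 13 134 196] [649.  99.  18.]
top 292 135 [ 13 140 216] [649.  16.  17.]
top 325 130 [ 14 146 201] [662. -69.  18.]
top 358 130 [ 14 141 221] [ 663. -155.   13.]
top 390 127 [  2 214 180] [ 665. -235.   34.]
top 229 140 [ 16  14 236] [632. 175.  36.]
top 300 270 [ 13 161 181] [302.  -4.   8.]
pale [190. 228.] 371.5 [411.6 274.3  60.2  42.6  33.9]
pale [414. 228.] 530.5 [ 408.8 -292.9   81.1   45.2   -8.3]
pale [249. 224.] 731.0 [418.4 124.7 120.9  42.1 -23.2]
pale [344. 217.] 607.5 [ 435.8 -118.2  100.6   41.9  -18.3]
pale [490. 182.] 355.0 [ 522.7 -484.8  143.4   19.6   73.1]
pale [298.  74.] 169.0 [ 8.099e+02 -8.000e-01  9.230e+01  1.530e+01  8.540e+01]
pale [150.  85.] 604.0 [780.4 382.8 185.9  98.3 -84.9]
pale [122.  38.] 943.0 [907.7 458.3 316.3  95.3 -85.8]
scene 415 143 [ 23  77 245] [420. 267.  20.]
scene 373 165 [ 17 104 226] [434. 111.  23.]
scene 301 200 [ 16 114 211] [ 443. -123.   20
[... 277 characters left out ...]
31.]
scene 434 206 [ 20   3 253] [644. 170.  36.]
pale [418. 290.] 248.5 [ 8.209e+02 -1.000e-01  1.112e+02  1.880e+01  8.650e+01]
pale [184. 280.] 285.5 [ 524.8 -486.1  144.4   19.7   75.6]
pale [330. 268.] 475.5 [ 666.3 -159.8  118.5   44.5    4.5]
pale [358. 252.] 461.5 [658.7 -75.7 117.8  44.2   4.8]
pale [384. 236.] 480.5 [652.8   8.5 117.6  42.5   5.3]
pale [410. 221.] 416.0 [646.7  92.8 118.2  42.3   5.2]
pale [237. 218.] 408.0 [ 413.3 -298.1   84.6   45.5   -8.7]
pale [301. 198.] 475.5 [ 439.9 -122.1  104.2   46.4  -17.7]
pale [564. 225.] 1848.0 [855.8 442.8 320.3 229.7 -85.3]
pale [374. 162.] 494.5 [423.4 119.1 127.5  47.3 -23.3]
pale [416. 142.] 229.0 [417.1 268.9  64.6  49.3  35.1]
```

```bash
python3 - <<'E'
from h import *
S={}
for n in("top","scene"):
    f=np.load(n+"0.npz");S[n]=f['p'],xyz(n,f['d'])
def cen(c):m=cv2.moments(c);return m['m10']/m['m00'],m['m01']/m['m00']
def dz(n,c):
    m=np.zeros((400,640),np.uint8);cv2.drawContours(m,[c],-1,1,-1);m=cv2.erode(m,np.ones((3,3)));z=S[n][1][...,2][m>0];return np.median(z)*1000
def box(n,c,lo,hi):x,y=cen(c);P=plane(n,[(x,y)],.02)[0];return lo[0]<P[0]<hi[0] and lo[1]<P[1]<hi[1]
# pads / blocks
for nm,lo,hi in(('pad',(8,90,150),(20,175,255)),('red',(0,180,120),(6,255,255)),('white',(0,0,200),(180,40,255))):
    B={n:[c for c in blobs(n,S[n][0],lo,hi) if box(n,c,(.6,-.3),(.72,.25))] for n in S}
    for n in B: B[n].sort(key=lambda c:-plane(n,[cen(c)],.02)[0][1])
    for n in B:
        for c in B[n]: print(nm,n,np.round(cen(c),1),np.round(rect(n,c,.015 if nm=='pad' else .034),1),'depth z',round(dz(n,c),1))
    if len(B['top'])==len(B['scene']): print(np.round(tri([cen(c) for c in B['top']],[cen(c) for c in B['scene']])*1000,1))
# plates: the top-face corner farthest from the scene camera, in both views
Pl={n:sorted([c for c in blobs(n,S[n][0],(15,40,150),(32,150,255)) if box(n,c,(.35,-.35),(.5,.35))],key=lambda c:-plane(n,[cen(c)],.02)[0][1]) for n in S}
i=cams.camera_info('scene');T=np.array(i['world_to_cam'])
for a,b in zip(Pl['top'],Pl['scene']):
    ca=cv2.boxPoints(cv2.minAreaRect(a));W=plane('top',ca,.024)
    q=W@T[:3,:3].T+T[:3,3];k=np.argmin(q[:,1]/q[:,2])
    cb=b.reshape(-1,2);e=cb[np.argmin(cb[:,1])]
    m=cen(a);print('plate',np.round(rect('top',a,.024),1),'mid',np.round(plane('top',[m],.024)[0]*1000,1),'corner',np.round(tri([ca[k]],[e])*1000,1),'depth z',round(dz('top',a),1),round(dz('scene',b),1))
E
```

```text
Traceback (most recent call last):
  File "h.py", line 13, in tri
    a,A=und('top',ua);b,B=und('scene',ub)
        ~~~^^^^^^^^^^
  File "h.py", line 6, in und
    x=cv2.undistortPoints(np.float64(uv).reshape(-1,1,2),K,np.array(i['dist_coeffs'])).reshape(-1,2)
      ~~~~~~~~~~~~~~~~~~~^^^^^^^^^^^^^^^^^^^^^^^^^^^^^^^^^^^^^^^^^^^^^^^^^^^^^^^^^^^^^
cv2.error: OpenCV(4.12.0) /io/opencv/modules/calib3d/src/undistort.dispatch.cpp:347: error: (-215:Assertion failed) CV_IS_MAT(_src) && CV_IS_MAT(_dst) && (_src->rows == 1 || _src->cols == 1) && (_dst->rows == 1 || _dst->cols == 1) && _src->cols + _src->rows - 1 == _dst->rows + _dst->cols - 1 && (CV_MAT_TYPE(_src->type) == CV_32FC2 || CV_MAT_TYPE(_src->type) == CV_64FC2) && (CV_MAT_TYPE(_dst->type) == CV_32FC2 || CV_MAT_TYPE(_dst->type) == CV_64FC2) in function 'cvUndistortPointsInternal'
```

```bash
sed -i 's/RETR_EXTERNAL/RETR_LIST/' h.py; cat > m.py <<'E'
from h import *
S={}
for n in("top","scene"):
    f=np.load(n+"0.npz");S[n]=f['p'],xyz(n,f['d'])
def cen(c):m=cv2.moments(c);return m['m10']/m['m00'],m['m01']/m['m00']
def dz(n,c):
    m=np.zeros((400,640),np.uint8);cv2.drawContours(m,[c],-1,1,-1);m=cv2.erode(m,np.ones((3,3)));z=S[n][1][...,2][m>0];return np.median(z)*1000
def box(n,c,lo,hi):x,y=cen(c);P=plane(n,[(x,y)],.02)[0];return lo[0]<P[0]<hi[0] and lo[1]<P[1]<hi[1]
for nm,lo,hi,am in(('pad',(8,70,150),(22,175,255),300),('red',(0,180,120),(6,255,255),150),('white',(0,0,200),(180,40,255),150)):
    B={n:[c for c in blobs(n,S[n][0],lo,hi,am) if box(n,c,(.6,-.3),(.72,.25))] for n in S}
    for n in B: B[n].sort(key=lambda c:-plane(n,[cen(c)],.02)[0][1])
    for n in B:
        for c in B[n]: print(nm,n,np.round(cen(c),1),np.round(rect(n,c,.015 if nm=='pad' else .034),1),'depth z',round(dz(n,c),1))
    if B['top'] and len(B['top'])==len(B['scene']): print(np.round(tri([cen(c) for c in B['top']],[cen(c) for c in B['scene']])*1000,1))
Pl={n:sorted([c for c in blobs(n,S[n][0],(15,40,150),(32,150,255),200) if box(n,c,(.35,-.35),(.5,.35))],key=lambda c:-plane(n,[cen(c)],.02)[0][1]) for n in S}
T=np.array(cams.camera_info('scene')['world_to_cam'])
for a,b in zip(Pl['top'],Pl['scene']):
    ca=cv2.boxPoints(cv2.minAreaRect(a));W=plane('top',ca,.024)
    q=W@T[:3,:3].T+T[:3,3];k=np.argmin(q[:,1]/q[:,2])
    cb=b.reshape(-1,2);e=cb[np.argmin(cb[:,1])]
    m=cen(a);print('plate',np.round(rect('top',a,.024),1),'mid',np.round(plane('top',[m],.024)[0]*1000,1),'corner',np.round(tri([ca[k]],[e])*1000,1),'depth z',round(dz('top',a),1),round(dz('scene',b),1))
E
python3 m.py
```

```text
pad top [259.9 138.2] [642.3  99.8 130.4  51.8   4.3] depth z 16.7
pad top [292.6 135.7] [648.8  15.  131.1  51.9   4.3] depth z 16.7
pad top [325.3 133.1] [654.9 -69.8 130.3  51.8   4.4] depth z 16.6
pad top [357.9 130.5] [ 662.1 -154.5  130.4   51.9    4.4] depth z 16.5
red top [389.3 126.2] [ 667.3 -232.9  108.4   30.5    4.6] depth z 35.2
red scene [302.1 281.8] [ 669.9 -237.1  112.5   32.4    4.3] depth z 33.4
[[ 668.6 -235.    26.8]]
white top [227.5 139.2] [635.3 179.5 107.7  27.1   4.4] depth z 35.6
white scene [434.7 204.9] [638.9 174.9 109.8  30.1   3.6] depth z 32.3
[[636.5 180.6  25.7]]
plate [411.6 274.3  60.2  42.6  33.9] mid [411.5 274.2  24. ] corner [[374.8 276.7  16.6]] depth z 25.9 22.3
plate [418.4 124.7 120.9  42.1 -23.2] mid [418.  124.6  24. ] corner [[366.3 157.2  21.7]] depth z 26.2 22.6
plate [ 435.8 -118.2  100.6   41.9  -18.3] mid [ 435.6 -118.3   24. ] corner [[392.2 -87.9  17.9]] depth z 25.9 22.8
plate [ 408.8 -292.9   81.1   45.2   -8.3] mid [ 408.5 -292.9   24. ] corner [[ 369.1 -271.8   13.2]] depth z 25.5 23.2
```

Heights from the two views bracket 24 mm for the plate tops and 15 mm for the pads, as the text says. The red block is at the -y end, so the order is 120→pad_4, 100→pad_3, 80→pad_2, 60→pad_1. I'll start with plate_100.

```bash
cat > go.py <<'E'
import sys,numpy as np
from scipy.spatial.transform import Rotation as Ro
from station import ctrl
# args: x y z (mm) yaw(deg), sequences; prints shift/turn in tool axes from the present pose
o=ctrl.get_obs();R=Ro.from_euler('xyz',o['eef_rot']);a=np.array(list(map(float,sys.argv[1:]))).reshape(-1,4)
print('t',o['time_s'],'tcp',np.round(o['ee_pos']*1000,1),np.round(np.degrees(o['eef_rot']),2),'w',round(o['grip_width']*1000,1),'gf',round(o['grip_force'],1))
for t in a:
    Q=Ro.from_euler('xyz',[np.pi,0,np.radians(t[3])])
    print(np.round(R.inv().apply(t[:3]-o['ee_pos']*1000),1),np.round((R.inv()*Q).as_rotvec(),3))
E
python3 go.py 436 -118 120 -18.3 436 -118 5 -18.3
```

```text
t 0.1 tcp [ 157.1 -526.9  205. ] [-179.94   -0.     16.6 ] w 94.0 gf 0.0
[ 384.1 -312.    85.3] [-0.001  0.     0.609]
[ 384.1 -311.9  200.3] [-0.001  0.     0.609]
```

Units first: shifts go in shares of 400 mm and turns go in shares of 180 degrees. So 384.1 mm is 0.9603, -312 mm is -0.78, 0.609 rad is 0.1939.

Call:
arm_command --plan '[[[0.9603,-0.78,0.2133,-0.0003,0,0.1939,-0.6],[0.9603,-0.78,0.2133,-0.0003,0,0.1939,-0.6],[0.9603,-0.78,0.2133,-0.0003,0,0.1939,-0.6],[0.9603,-0.78,0.2133,-0.0003,0,0.1939,-0.6],[0.9603,-0.78,0.2133,-0.0003,0,0.1939,-0.6],[0.9603,-0.78,0.2133,-0.0003,0,0.1939,-0.6],[0.9603,-0.78,0.2133,-0.0003,0,0.1939,-0.6],[0.9603,-0.78,0.2133,-0.0003,0,0.1939,-0.6],[0.9603,-0.78,0.2133,-0.0003,0,0.1939,-0.6],[0.9603,-0.78,0.2133,-0.0003,0,0.1939,-0.6],[0.9603,-0.78,0.2133,-0.0003,0,0.1939,-0.6],[0.9603,-0.78,0.2133,-0.0003,0,0.1939,-0.6]]]' --squeeze 15

```text
time_s: 1.3
ee_pos: [0.4363, -0.1172, 0.1196]
eef_rot: [3.141, 0.001, -0.316]
force: [0.0, -0.6, 0.1]
grip_width: 0.075
grip_force: 0.0
```

```bash
python3 go.py 436 -118 120 -18.3 436 -118 5 -18.3
```

```text
t 1.3 tcp [ 436.3 -117.2  119.6] [ 1.7995e+02  5.0000e-02 -1.8120e+01] w 75.0 gf 0.0
[-0.   0.9 -0.4] [0.001 0.001 0.003]
[1.000e-01 8.000e-01 1.146e+02] [0.001 0.001 0.003]
```

Converted, 115 mm is 0.2875, 105 mm is 0.2625.

Call:
arm_command --plan '[[[0,0,0.1,0,0,0,-0.6],[0,0,0.2,0,0,0,-0.6],[0,0,0.2625,0,0,0,-0.6],[0,0,0.2875,0,0,0,-0.6],[0,0,0.2875,0,0,0,-0.6],[0,0,0.2875,0,0,0,0.5],[0,0,0.2875,0,0,0,0.5],[0,0,0.2875,0,0,0,0.5],[0,0,0.2875,0,0,0,0.5],[0,0,0.2875,0,0,0,0.5],[0,0,0.2875,0,0,0,0.5],[0,0,0.2875,0,0,0,0.5]]]' --squeeze 15

```text
time_s: 2.5
ee_pos: [0.4363, -0.1185, 0.0056]
eef_rot: [3.141, -0.001, -0.319]
force: [-1.7, 0.2, 5.0]
grip_width: 0.0423
grip_force: 15.0
```

```bash
python3 go.py 436 -118 100 -18.3 654.9 -69.8 80 4.35
```

```text
t 2.5 tcp [ 436.3 -118.5    5.6] [ 1.7994e+02 -5.0000e-02 -1.8280e+01] w 42.3 gf 15.0
[ -0.4  -0.3 -94.4] [ 0.001 -0.001  0.   ]
[ 192.4 -114.7  -74.4] [ 0.001 -0.001 -0.395]
```

Converted, 192.6 mm is 0.4815, -114.5 mm is -0.2863, -0.395 rad is -0.1257.

Call:
arm_command --plan '[[[0,0,-0.1125,0,0,0,0.5],[0,0,-0.225,0,0,0,0.5],[0.4815,-0.2863,-0.1875,0,0,-0.1257,0.5],[0.4815,-0.2863,-0.1875,0,0,-0.1257,0.5],[0.4815,-0.2863,-0.1875,0,0,-0.1257,0.5],[0.4815,-0.2863,-0.1875,0,0,-0.1257,0.5],[0.4815,-0.2863,-0.1875,0,0,-0.1257,0.5],[0.4815,-0.2863,-0.1875,0,0,-0.1257,0.5],[0.4815,-0.2863,-0.1875,0,0,-0.1257,0.5],[0.4815,-0.2863,-0.1875,0,0,-0.1257,0.5]]]'

```text
time_s: 3.5
ee_pos: [0.654, -0.0704, 0.0802]
eef_rot: [3.141, 0.001, 0.075]
force: [-0.3, -0.4, -0.1]
grip_width: 0.0421
grip_force: 15.0
```

```bash
python3 go.py 654.9 -69.8 80 4.35 654.9 -69.8 20.5 4.35;  python3 - <<'E'
from h import *
for n in("top","scene"):
    p,d=cams.camera(n);cv2.imwrite(f"pics/{n}1.png",p)
c=cv2.imread("pics/top1.png")[60:280,180:470];s=cv2.imread("pics/scene1.png")[130:340,230:520]
cv2.imwrite("pics/c1.png",np.vstack([cv2.resize(c,(390,296)),cv2.resize(s,(390,282))]))
E
```

```text
t 3.5 tcp [654.  -70.4  80.2] [1.7995e+02 3.0000e-02 4.3200e+00] w 42.1 gf 15.0
[ 0.9 -0.5  0.2] [ 0.001  0.001 -0.   ]
[ 0.9 -0.6 59.7] [ 0.001  0.001 -0.   ]
```

View pics/c1.png

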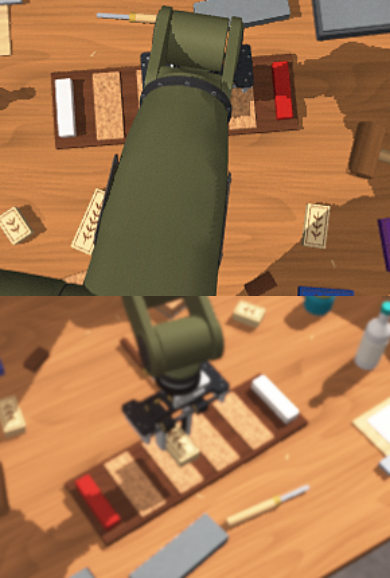

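Plate 100 is held level above pad_3: (180,445) in the lower crop, which is the scene view. Next I lower and release it.

Converted, 60 mm is 0.15, 58 mm is 0.145.

Call:
arm_command --plan '[[[0,0,0.0875,0,0,0,0.5],[0,0,0.1325,0,0,0,0.5],[0,0,0.145,0,0,0,0.5],[0,0,0.15,0,0,0,0.5],[0,0,0.15,0,0,0,0.5],[0,0,0.15,0,0,0,-0.3],[0,0,0.15,0,0,0,-0.3],[0,0,0.15,0,0,0,-0.3],[0,0,0.15,0,0,0,-0.3],[0,0,0.0375,0,0,0,-0.3],[0,0,-0.075,0,0,0,-0.6],[0,0,-0.075,0,0,0,-0.6]]]'

```text
time_s: 4.8
ee_pos: [0.6576, -0.0704, 0.1171]
eef_rot: [3.138, -0.01, 0.076]
force: [-0.6, 0.7, 0.3]
grip_width: 0.0728
grip_force: 0.0
```

```bash
python3 go.py 418.4 124.7 120 -23.2
```

```text
t 4.8 tcp [657.6 -70.4 117.1] [179.81  -0.57   4.35] w 72.8 gf 0.0
[-223.7 -212.7   -5.8] [ 0.001 -0.011  0.481]
```

Converted, -221 mm is -0.5525, -212 mm is -0.53, 0.481 rad is 0.1531.

Call:
arm_command --plan '[[[-0.5525,-0.53,-0.025,0,0,0.1531,-0.6],[-0.5525,-0.53,-0.025,0,0,0.1531,-0.6],[-0.5525,-0.53,-0.025,0,0,0.1531,-0.6],[-0.5525,-0.53,-0.025,0,0,0.1531,-0.6],[-0.5525,-0.53,-0.025,0,0,0.1531,-0.6],[-0.5525,-0.53,-0.025,0,0,0.1531,-0.6],[-0.5525,-0.53,-0.025,0,0,0.1531,-0.6],[-0.5525,-0.53,-0.025,0,0,0.1531,-0.6],[-0.5525,-0.53,-0.025,0,0,0.1531,-0.6],[-0.5525,-0.53,-0.025,0,0,0.1531,-0.6]]]'

```text
time_s: 5.8
ee_pos: [0.4193, 0.1239, 0.1197]
eef_rot: [3.141, -0.0, -0.406]
force: [0.1, -0.3, 0.0]
grip_width: 0.0753
grip_force: 0.0
```

```bash
python3 go.py 418.4 124.7 120 -23.2 418.4 124.7 5 -23.2;  cat > chk.py <<'E'
from h import *
import sys
p,d=cams.camera("top");cv2.imwrite(f"pics/{sys.argv[1]}.png",p)
cv2.imwrite(f"pics/{sys.argv[1]}c.png",cv2.resize(p[80:260,160:460],(600,360),interpolation=cv2.INTER_CUBIC))
for c in blobs("top",p,(15,40,150),(32,150,255),200,1500):
    for z in(.024,.039):
        r=rect("top",c,z)
        if 38<r[3]<50 and r[2]<130: print(z,np.round(r,1))
E
python3 chk.py k1
```

```text
t 5.8 tcp [419.3 123.9 119.7] [ 1.7994e+02 -2.0000e-02 -2.3290e+01] w 75.3 gf 0.0
[-1.2 -0.4 -0.3] [ 0.001 -0.    -0.002]
[ -1.2  -0.5 114.7] [ 0.001 -0.    -0.002]
0.024 [ 409.  -295.6   78.6   39.8   -8.5]
0.039 [ 408.5 -292.5   77.5   39.3   -8.5]
0.024 [650.9 -69.6 118.4  43.2   3.7]
0.039 [647.2 -69.5 116.8  42.6   3.7]
```

View pics/k1c.png

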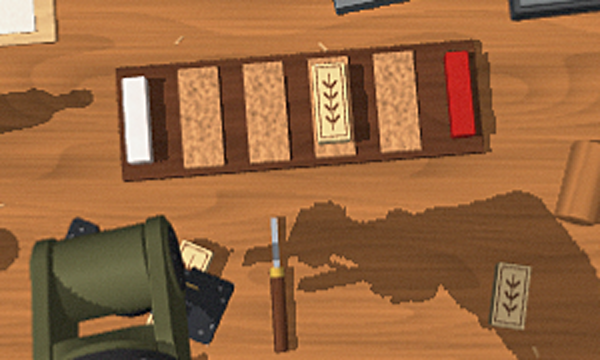

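Plate 100 lies on pad_3, at (331,100) in the crop. The mask ran into the cork, so I'll measure it with a tighter one.

```bash
cat > chk2.py <<'E'
from h import *
import sys
p=cv2.imread(f"pics/{sys.argv[1]}.png")
for hi in(105,112,118):
  for c in blobs("top",p,(17,40,150),(32,hi,255),200,1500,5):
    P=rect("top",c,.039)
    if P[0]>560 and -250<P[1]<200 and P[2]<140 and 36<P[3]<50:print(hi,np.round(P,1))
E
python3 chk2.py k1
```

```text
105 [654.8 -69.1 100.7  40.7   4.4]
112 [654.8 -69.2 100.7  40.9   4.4]
118 [654.8 -69.2 100.7  40.9   4.4]
```

Converted, 115 mm is 0.2875, 105 mm is 0.2625.

Call:
arm_command --plan '[[[0,0,0.1,0,0,0,-0.6],[0,0,0.2,0,0,0,-0.6],[0,0,0.2625,0,0,0,-0.6],[0,0,0.2875,0,0,0,-0.6],[0,0,0.2875,0,0,0,-0.6],[0,0,0.2875,0,0,0,0.5],[0,0,0.2875,0,0,0,0.5],[0,0,0.2875,0,0,0,0.5],[0,0,0.2875,0,0,0,0.5],[0,0,0.2875,0,0,0,0.5],[0,0,0.2875,0,0,0,0.5],[0,0,0.2875,0,0,0,0.5]]]'

```text
time_s: 7.05
ee_pos: [0.4187, 0.1245, 0.0054]
eef_rot: [3.141, -0.001, -0.405]
force: [-1.1, -0.6, 6.9]
grip_width: 0.0417
grip_force: 15.0
```

Plate 100 sits within 1 mm and 0.1° of pad_3's centre. Plate 120 is gripped, so I work out the move to pad_4.

```bash
python3 go.py 662.1 -154.5 80 4.35
```

```text
t 7.05 tcp [418.7 124.5   5.4] [ 1.7997e+02 -5.0000e-02 -2.3210e+01] w 41.7 gf 15.0
[333.7 160.6 -74.2] [ 0.001 -0.001 -0.481]
```

Converted, 333.8 mm is 0.8345, 160.5 mm is 0.4013, -0.481 rad is -0.1531.

Call:
arm_command --plan '[[[0,0,-0.1125,0,0,0,0.5],[0,0,-0.225,0,0,0,0.5],[0.8345,0.4013,-0.1875,0,0,-0.1531,0.5],[0.8345,0.4013,-0.1875,0,0,-0.1531,0.5],[0.8345,0.4013,-0.1875,0,0,-0.1531,0.5],[0.8345,0.4013,-0.1875,0,0,-0.1531,0.5],[0.8345,0.4013,-0.1875,0,0,-0.1531,0.5],[0.8345,0.4013,-0.1875,0,0,-0.1531,0.5],[0.8345,0.4013,-0.1875,0,0,-0.1531,0.5],[0.8345,0.4013,-0.1875,0,0,-0.1531,0.5],[0.8345,0.4013,-0.1875,0,0,-0.1531,0.5],[0.8345,0.4013,-0.1875,0,0,-0.1531,0.5]]]'

```text
time_s: 8.25
ee_pos: [0.6615, -0.1545, 0.0793]
eef_rot: [3.141, 0.001, 0.075]
force: [-1.0, 1.0, -0.4]
grip_width: 0.0419
grip_force: 15.0
```

```bash
python3 go.py 662.1 -154.5 80 4.35 662.1 -154.5 20.4 4.35
```

```text
t 8.25 tcp [ 661.5 -154.5   79.3] [1.7998e+02 8.0000e-02 4.3100e+00] w 41.9 gf 15.0
[ 0.6  0.  -0.7] [ 0.     0.001 -0.001]
[ 0.6  0.  58.9] [ 0.     0.001 -0.001]
```

Converted, 60 mm is 0.15, 58 mm is 0.145.

Call:
arm_command --plan '[[[0,0,0.0875,0,0,0,0.5],[0,0,0.1325,0,0,0,0.5],[0,0,0.145,0,0,0,0.5],[0,0,0.15,0,0,0,0.5],[0,0,0.15,0,0,0,0.5],[0,0,0.15,0,0,0,-0.3],[0,0,0.15,0,0,0,-0.3],[0,0,0.15,0,0,0,-0.3],[0,0,0.15,0,0,0,-0.3],[0,0,0.0375,0,0,0,-0.3],[0,0,-0.075,0,0,0,-0.6],[0,0,-0.075,0,0,0,-0.6]]]'

```text
time_s: 9.45
ee_pos: [0.6646, -0.1552, 0.1174]
eef_rot: [3.137, -0.01, 0.076]
force: [0.9, 0.4, -0.7]
grip_width: 0.0726
grip_force: 0.0
```

Call:
arm_command --plan '[[[0,0,0,0,0,0,-0.6],[0,0,0,0,0,0,-0.6]]]'

```text
time_s: 9.65
ee_pos: [0.6614, -0.1544, 0.1089]
eef_rot: [3.141, 0.002, 0.076]
force: [0.0, 0.3, -0.6]
grip_width: 0.0753
grip_force: 0.0
```

```bash
python3 go.py 408.6 -292.9 120 -8.4
```

```text
t 9.65 tcp [ 661.4 -154.4  108.9] [1.7998e+02 1.1000e-01 4.3400e+00] w 75.3 gf 0.0
[-262.6  119.   -10.6] [0.001 0.002 0.222]
```

Converted, -262.6 mm is -0.6565, 120 mm is 0.3, 0.222 rad is 0.0707.

Call:
arm_command --plan '[[[-0.6565,0.3,-0.025,0,0,0.0707,-0.6],[-0.6565,0.3,-0.025,0,0,0.0707,-0.6],[-0.6565,0.3,-0.025,0,0,0.0707,-0.6],[-0.6565,0.3,-0.025,0,0,0.0707,-0.6],[-0.6565,0.3,-0.025,0,0,0.0707,-0.6],[-0.6565,0.3,-0.025,0,0,0.0707,-0.6],[-0.6565,0.3,-0.025,0,0,0.0707,-0.6],[-0.6565,0.3,-0.025,0,0,0.0707,-0.6],[-0.6565,0.3,-0.025,0,0,0.0707,-0.6],[-0.6565,0.3,-0.025,0,0,0.0707,-0.6]]]'

```text
time_s: 10.65
ee_pos: [0.4099, -0.2933, 0.1198]
eef_rot: [3.141, 0.001, -0.145]
force: [0.4, -0.3, 1.1]
grip_width: 0.0753
grip_force: 0.0
```

```bash
python3 go.py 408.6 -294 120 -8.4 408.6 -294 5 -8.4; python3 chk.py k2 >/dev/null; python3 chk2.py k2
```

```text
t 10.65 tcp [ 409.9 -293.3  119.8] [ 1.7997e+02  3.0000e-02 -8.3000e+00] w 75.3 gf 0.0
[-1.2  0.8 -0.2] [0.    0.001 0.002]
[ -1.1   0.8 114.8] [0.    0.001 0.002]
105 [654.8 -69.3 100.7  40.8   4.4]
105 [ 662.2 -152.6  120.6   41.5    4.4]
112 [654.8 -69.2 100.7  40.9   4.4]
112 [ 662.2 -152.3  120.6   42.5    4.2]
118 [654.8 -69.2 100.7  40.9   4.4]
118 [ 662.2 -152.3  120.6   42.6    4.4]
```

Plate 120 is within about 2 mm of pad_4's centre, and part of that is its visible side face. Next is plate 80.

Converted, 115 mm is 0.2875, 105 mm is 0.2625.

Call:
arm_command --plan '[[[-0.0013,0.0013,0.1,0,0,0,-0.6],[-0.0013,0.0013,0.2,0,0,0,-0.6],[-0.0013,0.0013,0.2625,0,0,0,-0.6],[-0.0013,0.0013,0.2875,0,0,0,-0.6],[-0.0013,0.0013,0.2875,0,0,0,-0.6],[-0.0013,0.0013,0.2875,0,0,0,0.5],[-0.0013,0.0013,0.2875,0,0,0,0.5],[-0.0013,0.0013,0.2875,0,0,0,0.5],[-0.0013,0.0013,0.2875,0,0,0,0.5],[-0.0013,0.0013,0.2875,0,0,0,0.5],[-0.0013,0.0013,0.2875,0,0,0,0.5],[-0.0013,0.0013,0.2875,0,0,0,0.5]]]'

```text
time_s: 11.9
ee_pos: [0.4088, -0.2947, 0.0058]
eef_rot: [3.14, -0.001, -0.146]
force: [-1.5, 1.2, 6.0]
grip_width: 0.0418
grip_force: 15.0
```

```bash
python3 go.py 648.8 15 80 4.35
```

```text
t 11.9 tcp [ 408.8 -294.7    5.8] [ 1.7992e+02 -4.0000e-02 -8.3800e+00] w 41.8 gf 15.0
[ 192.3 -341.3  -74.5] [ 0.001 -0.001 -0.222]
```

Converted, -341 mm is -0.8525, 192.5 mm is 0.4813, -0.222 rad is -0.0707.

Call:
arm_command --plan '[[[0,0,-0.1125,0,0,0,0.5],[0,0,-0.225,0,0,0,0.5],[0.4813,-0.8525,-0.1875,0,0,-0.0707,0.5],[0.4813,-0.8525,-0.1875,0,0,-0.0707,0.5],[0.4813,-0.8525,-0.1875,0,0,-0.0707,0.5],[0.4813,-0.8525,-0.1875,0,0,-0.0707,0.5],[0.4813,-0.8525,-0.1875,0,0,-0.0707,0.5],[0.4813,-0.8525,-0.1875,0,0,-0.0707,0.5],[0.4813,-0.8525,-0.1875,0,0,-0.0707,0.5],[0.4813,-0.8525,-0.1875,0,0,-0.0707,0.5],[0.4813,-0.8525,-0.1875,0,0,-0.0707,0.5],[0.4813,-0.8525,-0.1875,0,0,-0.0707,0.5]]]'

```text
time_s: 13.1
ee_pos: [0.6485, 0.0154, 0.0793]
eef_rot: [3.141, 0.001, 0.077]
force: [-0.6, -0.1, -0.4]
grip_width: 0.0419
grip_force: 15.0
```

Call:
arm_command --plan '[[[0,0,0,0,0,0,0.5],[0,0,0,0,0,0,0.5]]]'

```text
time_s: 13.3
ee_pos: [0.6484, 0.0137, 0.0802]
eef_rot: [3.141, 0.0, 0.074]
force: [-0.1, -0.2, 0.4]
grip_width: 0.042
grip_force: 15.0
```

```bash
python3 go.py 648.8 15 80 4.35 648.8 15 20.5 4.35
```

```text
t 13.3 tcp [648.4  13.7  80.2] [1.7994e+02 1.0000e-02 4.2600e+00] w 42.0 gf 15.0
[ 0.5 -1.2  0.2] [ 0.001  0.    -0.002]
[ 0.5 -1.3 59.7] [ 0.001  0.    -0.002]
```

Converted, 60 mm is 0.15, 58 mm is 0.145.

Call:
arm_command --plan '[[[0,-0.0013,0.0875,0,0,0,0.5],[0,-0.0013,0.1325,0,0,0,0.5],[0,-0.0013,0.145,0,0,0,0.5],[0,-0.0013,0.15,0,0,0,0.5],[0,-0.0013,0.15,0,0,0,0.5],[0,-0.0013,0.15,0,0,0,-0.3],[0,-0.0013,0.15,0,0,0,-0.3],[0,-0.0013,0.15,0,0,0,-0.3],[0,-0.0013,0.15,0,0,0,-0.3],[0,0,0.0375,0,0,0,-0.3],[0,0,-0.075,0,0,0,-0.6],[0,0,-0.075,0,0,0,-0.6]]]'

```text
time_s: 14.5
ee_pos: [0.6515, 0.0148, 0.1168]
eef_rot: [3.14, -0.01, 0.076]
force: [1.6, -0.8, -0.4]
grip_width: 0.0733
grip_force: 0.0
```

Call:
arm_command --plan '[[[0,0,0,0,0,0,-0.6],[0,0,0,0,0,0,-0.6]]]'

```text
time_s: 14.7
ee_pos: [0.6482, 0.0149, 0.1088]
eef_rot: [3.141, 0.002, 0.076]
force: [0.5, -0.0, -0.1]
grip_width: 0.075
grip_force: 0.0
```

```bash
python3 go.py 411.6 274.3 120 33.9
```

```text
t 14.7 tcp [648.2  14.9 108.8] [1.7996e+02 1.1000e-01 4.3400e+00] w 75.0 gf 0.0
[-216.3 -276.6  -11. ] [ 0.     0.002 -0.516]
```

Converted, -276.5 mm is -0.6913, -216.5 mm is -0.5413, -0.516 rad is -0.1642.

Call:
arm_command --plan '[[[-0.5413,-0.6913,-0.025,0,0,-0.1642,-0.6],[-0.5413,-0.6913,-0.025,0,0,-0.1642,-0.6],[-0.5413,-0.6913,-0.025,0,0,-0.1642,-0.6],[-0.5413,-0.6913,-0.025,0,0,-0.1642,-0.6],[-0.5413,-0.6913,-0.025,0,0,-0.1642,-0.6],[-0.5413,-0.6913,-0.025,0,0,-0.1642,-0.6],[-0.5413,-0.6913,-0.025,0,0,-0.1642,-0.6],[-0.5413,-0.6913,-0.025,0,0,-0.1642,-0.6],[-0.5413,-0.6913,-0.025,0,0,-0.1642,-0.6],[-0.5413,-0.6913,-0.025,0,0,-0.1642,-0.6],[-0.5413,-0.6913,-0.025,0,0,-0.1642,-0.6]]]'

```text
time_s: 15.8
ee_pos: [0.4126, 0.2732, 0.1193]
eef_rot: [3.141, 0.001, 0.59]
force: [0.2, 0.2, -0.4]
grip_width: 0.0752
grip_force: 0.0
```

```bash
python3 go.py 411.6 274.3 120 33.9; python3 chk.py k3 >/dev/null; python3 chk2.py k3
```

```text
t 15.8 tcp [412.6 273.2 119.3] [1.7995e+02 8.0000e-02 3.3810e+01] w 75.2 gf 0.0
[-0.2 -1.4 -0.7] [ 0.001  0.001 -0.002]
105 [648.2  15.6  80.3  40.6   4.5]
105 [654.5 -69.2 100.2  40.8   4.4]
105 [ 662.2 -152.4  120.6   41.5    4.4]
112 [648.4  15.9  80.8  40.8   4. ]
112 [654.8 -69.2 100.7  40.9   4.4]
112 [ 662.2 -152.1  120.6   42.4    4.4]
118 [648.4  15.9  80.8  40.8   4. ]
118 [654.8 -69.2 100.7  40.9   4.4]
118 [ 662.2 -152.1  120.6   42.4    4.4]
```

Plate 80 is good, within 1 mm of pad_2's centre. Plate 60 is last.

Converted, 115 mm is 0.2875, 105 mm is 0.2625.

Call:
arm_command --plan '[[[0,-0.0013,0.1,0,0,0,-0.6],[0,-0.0013,0.2,0,0,0,-0.6],[0,-0.0013,0.2625,0,0,0,-0.6],[0,-0.0013,0.2875,0,0,0,-0.6],[0,-0.0013,0.2875,0,0,0,-0.6],[0,-0.0013,0.2875,0,0,0,0.5],[0,-0.0013,0.2875,0,0,0,0.5],[0,-0.0013,0.2875,0,0,0,0.5],[0,-0.0013,0.2875,0,0,0,0.5],[0,-0.0013,0.2875,0,0,0,0.5],[0,-0.0013,0.2875,0,0,0,0.5],[0,-0.0013,0.2875,0,0,0,0.5]]]'

```text
time_s: 17.05
ee_pos: [0.4119, 0.2746, 0.0053]
eef_rot: [3.141, -0.0, 0.592]
force: [-2.3, -1.2, 6.6]
grip_width: 0.0422
grip_force: 15.0
```

```bash
python3 go.py 642.3 99.8 80 4.35
```

```text
t 17.05 tcp [411.9 274.6   5.3] [ 1.7995e+02 -1.0000e-02  3.3910e+01] w 42.2 gf 15.0
[ 93.7 273.7 -74.5] [ 0.001 -0.     0.516]
```

Converted, 273.7 mm is 0.6843, 93.8 mm is 0.2345, 0.516 rad is 0.1642.

Call:
arm_command --plan '[[[0,0,-0.1125,0,0,0,0.5],[0,0,-0.225,0,0,0,0.5],[0.2345,0.6843,-0.1875,0,0,0.1642,0.5],[0.2345,0.6843,-0.1875,0,0,0.1642,0.5],[0.2345,0.6843,-0.1875,0,0,0.1642,0.5],[0.2345,0.6843,-0.1875,0,0,0.1642,0.5],[0.2345,0.6843,-0.1875,0,0,0.1642,0.5],[0.2345,0.6843,-0.1875,0,0,0.1642,0.5],[0.2345,0.6843,-0.1875,0,0,0.1642,0.5],[0.2345,0.6843,-0.1875,0,0,0.1642,0.5],[0.2345,0.6843,-0.1875,0,0,0.1642,0.5],[0.2345,0.6843,-0.1875,0,0,0.1642,0.5]]]'

```text
time_s: 18.25
ee_pos: [0.6416, 0.1008, 0.0803]
eef_rot: [3.141, -0.0, 0.077]
force: [0.3, -0.7, -0.6]
grip_width: 0.0418
grip_force: 15.0
```

```bash
python3 go.py 642.3 99.8 80 4.35
```

```text
t 18.25 tcp [641.6 100.8  80.3] [179.95  -0.     4.42] w 41.8 gf 15.0
[0.6 1.  0.3] [ 0.001 -0.     0.001]
```

Converted, 60 mm is 0.15, 58 mm is 0.145.

Call:
arm_command --plan '[[[0,0,0.0875,0,0,0,0.5],[0,0,0.1325,0,0,0,0.5],[0,0,0.145,0,0,0,0.5],[0,0,0.15,0,0,0,0.5],[0,0,0.15,0,0,0,0.5],[0,0,0.15,0,0,0,-0.3],[0,0,0.15,0,0,0,-0.3],[0,0,0.15,0,0,0,-0.3],[0,0,0.15,0,0,0,-0.3],[0,0,0.0375,0,0,0,-0.3],[0,0,-0.075,0,0,0,-0.6],[0,0,-0.075,0,0,0,-0.6]]]'

```text
time_s: 19.45
ee_pos: [0.6449, 0.1001, 0.1168]
eef_rot: [3.141, -0.01, 0.076]
force: [0.3, -0.4, -0.6]
grip_width: 0.0734
grip_force: 0.0
```

Converted, -240 mm is -0.6, -220 mm is -0.55.

Call:
arm_command --plan '[[[-0.125,0,-0.075,0,0,0,-0.6],[-0.25,0,-0.15,0,0,0,-0.6],[-0.35,0,-0.2,0,0,0,-0.6],[-0.45,0,-0.2,0,0,0,-0.6],[-0.55,0,-0.2,0,0,0,-0.6],[-0.6,0,-0.2,0,0,0,-0.6],[-0.6,0,-0.2,0,0,0,-0.6],[-0.6,0,-0.2,0,0,0,-0.6]]]'

```text
time_s: 20.25
ee_pos: [0.4035, 0.0817, 0.1903]
eef_rot: [3.141, -0.001, 0.076]
force: [-0.4, 0.1, -0.2]
grip_width: 0.075
grip_force: 0.0
```

```bash
python3 chk.py k4 >/dev/null; python3 chk2.py k4
```

```text
105 [6.405e+02 1.012e+02 5.950e+01 4.060e+01 5.000e-01]
105 [648.3  15.7  80.1  40.4   4.5]
105 [654.5 -69.3 100.1  40.5   4.2]
105 [ 662.3 -152.5  120.4   41.5    4.6]
112 [6.405e+02 1.012e+02 5.950e+01 4.060e+01 5.000e-01]
112 [648.6  15.8  80.7  40.6   4.5]
112 [654.7 -69.1 100.7  40.9   4.6]
112 [ 662.3 -152.2  120.4   42.2    4.5]
118 [6.405e+02 1.012e+02 5.950e+01 4.060e+01 5.000e-01]
118 [648.5  15.9  80.7  40.7   4.2]
118 [654.7 -69.1 100.7  40.9   4.6]
118 [ 662.3 -152.1  120.4   42.4    4.4]
```

View pics/k4c.png

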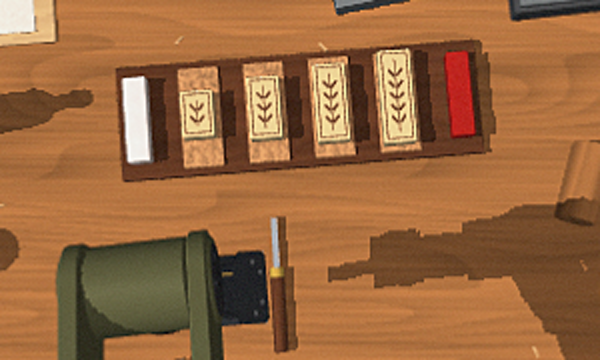

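Red at (460,95) has plate 120 beside it, then 100, 80 and 60 at (199,113) by the white block, all carved face up. Plate 60's box angle reads 4° off, so I check it by moments.

```bash
python3 - <<'E'
from h import *
p=cv2.imread("pics/k4.png")
for c in blobs("top",p,(17,40,150),(32,112,255),200,1500,5):
    m=np.zeros((400,640),np.uint8);cv2.drawContours(m,[c],-1,1,-1);v,u=np.nonzero(m)
    P=plane("top",np.c_[u,v],.039)[:,:2]*1000;k=P.mean(0)
    if k[0]>600 and abs(k[1])<200:
        w,V=np.linalg.eigh(np.cov(P.T));a=np.degrees(np.arctan(V[1,1]/V[0,1]));print(np.round(k,1),round(a,1),len(u))
E
```

```text
[640.5 100.9] 3.7 373
[648.4  15.9] 4.5 501
[654.6 -69.2] 4.4 626
[ 662.2 -152.4] 4.5 770
```

All four plates are aligned to within 1° and centred to within about 2 mm, so I hand in.

```bash
python3 -c "
from station import ctrl
print(ctrl.hand_in())"
```

```text
the job is handed in; nothing more can be done
None
```

The job is handed in: plates 120, 100, 80 and 60 lie carved face up on pads 4 to 1, starting at the red block, each centred within about 2 mm and let go, in about 20 s of the 99 s allowed.

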